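Uncover the tuning coil and draw its core to the band

TASK

Lift the bell-shaped metal lid off the coil unit by its black knob and set it down, without dropping it, knob up on the cork mat. Then take the red grip of the tuning core and draw the core straight up, without forcing it sideways, until its yellow band stands at the mouth of the coil former; never pull it right out. Finish still holding it there, steady, so that the reading can be taken; leave the meter box, the screwdriver and the jar where they are.

Things in the scene. Friction and masses are not known exactly. Their poses are not given: they have to be found in the camera images.
- unit: Coil unit, fixed: white plinth 30 mm high, own x -125 to +75 mm, y +-75 mm. Origin at bench level on the coil's axis, z up. On its top about that axis: an aluminium ring wall (outer radius 49 mm, 12 mm high) that locates the lid, and within it the coil former. A flat meter and two knobs 12 mm high on its top at own x = -93 mm.
- former_mouth (a point): Centre of the mouth of the bore in the top of the coil former, 80 mm above the bench; the former is an upright white block 34 x 34 x 50 mm wound with copper. The bore is vertical, round, 17.5 mm wide and 50 mm deep, open at the top.
- lid: Loose aluminium bell, 112 mm wide, wall 4 mm, 98 mm high, blue stripe, open below; on top a black round knob 24 mm wide, 36 mm high. 0.15 to 0.29 kg. Origin at the centre of its lower rim, z up to the knob. At first it stands on the plinth (rim 30 mm above the bench) over coil and core; it must rise at least 95 mm straight up to clear the core's grip.
- lid_knob (a point): Point on the lid's axis 24 mm above its flat top (12 mm below the top of the knob), 122 mm above its lower rim: a good height to grip the knob.
- core: Loose core, 0.08 to 0.16 kg: red grip 24 mm wide, 40 mm high above the origin; black stem 16 mm wide, 48 mm long below it, with a yellow band from 17 to 31 mm below the origin. z up. At first fully home: stem in the bore, origin (shoulder) at point former_mouth. Drawn 24 mm, the band's middle is at the mouth. No spring; it falls back if let go.
- core_grip (a point): Point on the core's axis 26 mm above its shoulder (14 mm below the top of the grip): a good height to grip it, fingertips above the former.
- mat: The cork mat, fixed on the bench, 170 x 170 x 4 mm; origin at the centre of its underside.
- meter_box: Cardboard box with a meter, 60 x 150 x 100 mm high, loose; origin at the centre of its underside. Leave alone.
- screwdriver: Blue-handled screwdriver about 200 mm long lying on the bench. Leave alone.
- knob_jar: Amber jar with yellow cap, 56 mm wide and 75 mm high, loose; origin at the centre of its underside. Leave alone.
Mind the look-alikes: they are no part of the job. Leave any green or turquoise look-alike of the lid alone.

How it is judged (in metres and radians):
On the way, in this order (a step that is already met when the one before it is completed fails the run):
1. the lid is lifted clear of the core (height (world z) of lid above 0.12 m and contact force between the fingers and lid above 0.5 N), for 0.1 s.
2. the lid stands knob up on the mat, let go, with the core still home (height (world z) of lid below 0.012 m and angle between lid's own z axis and vertical below 0.1 rad and horizontal distance between lid and mat below 0.06 m and contact force between each of the arm, the fingers and lid below 0.1 N and linear speed of lid below 0.02 m/s and z of core in the frame of former_mouth below 0.006 m), for 0.2 s.
3. the core is drawn up to its yellow band in the grip of the fingers (z of core in the frame of former_mouth between 0.016 and 0.032 m and contact force between the fingers and core above 1 N and linear speed of core below 0.02 m/s), for 0.3 s.
At the end, for the whole second after the job is handed in: The fingers hold the core at rest and upright (0.1 rad), drawn 16 to 32 mm, within 6 mm of the bore's axis, pressing on the unit with under 15 N; the lid stands at rest, knob up and let go, on the mat, its centre within 60 mm of the mat's (all of step 3 and horizontal distance between core and former_mouth below 0.006 m and angle between the z axis of core and the z axis of unit, either way round below 0.1 rad and contact force between core and unit below 15 N and height (world z) of lid below 0.012 m and angle between lid's own z axis and vertical below 0.1 rad and horizontal distance between lid and mat below 0.06 m and linear speed of lid below 0.02 m/s and contact force between the fingers and lid below 0.1 N); the arm keeps its last pose, push and grip.
It fails at once if the core is pulled out of the bore (more than 42 mm) (z of core in the frame of former_mouth above 0.042 m).
It fails at once if the core is forced sideways against the bore (over 40 N) (contact force between core and unit above 40 N).
It fails at once if the lid is dropped (faster than 0.6 m/s close to the bench) (height (world z) of lid below 0.025 m and linear speed of lid above 0.6 m/s).
It fails at once if the meter box, the screwdriver or the jar is moved more than 20 mm (distance of any of meter_box, screwdriver, knob_jar from where it was at the start of the episode above 0.02 m).
It also fails if it takes over 48 s, if anything falls off the work surface, if the arm or the gripper's body presses on something with over 40 N, if the wrist force passes 120 N, or if a joint passes its speed limit or range.

ROBOT

A 6-joint arm with a two-finger parallel gripper is mounted at the origin on the work surface. World frame = base frame: x ahead of the robot, y to its left, z up, the work surface at z = 0. Lengths are in m, angles in degrees, forces in N, time in s.
With the tool pointing down it reaches from about 0.375 to 0.9 m from the base axis. Payload 3.1 kg.
Tool frame: the origin (TCP) lies on the centre line of the jaws, within the pads' length; the fingertips stand 25 mm ahead of it and the grasp point (between the pads) lies 6 mm ahead of it; z points along the fingers, y is the line along which they close (so a half turn about z gives the same grasp; the last joint's range is limited). The gripper opens to 87 mm and grips with 3 to 60 N. Pads are 19 mm wide; open, the fingers measure 117 mm over their backs; the gripper's body (75 mm by 190 mm) begins 51 mm behind the grasp point.
Start: joints at [-75.029, 30.224, 82.088, -0, 67.689, -10.227], TCP at [0.266, -0.565, 0.248] pointing down, gripper open.
Joint ranges: [-176.69, 176.69], [-43.24, 126.21], [12.49, 139.97], [-82, 262], [0, 151.66], [-163.58, 163.58]. Speed limits (degrees/s): [159.86, 159.86, 180, 180, 180, 180].

INTERFACE

Orientations are given as a 3x3 rotation matrix whose columns are the frame's x, y, z axes.
In Python, from rig import read_state, capture, camera_params, hand_in gives the robot as it stands.
- The arm moves only by the tool apply_moves, never from a script. Its argument "rows" is a list of rows, each an object of numbers: "x", "y", "z": the shift along the tool's x, y, z in mm; "rx", "ry", "rz": the turn, a rotation vector about the tool's x, y, z in units of 6 degrees (1.0 is 6 degrees); "claw": the closure in counts, from 0 (fully open) to 255 (shut). A call has 1 to 10 rows; each row is the pose to reach, as a shift and turn from the pose commanded when the call began, along the tool's axes at that moment; what a row does not reach only later rows make up. A row lasts 1/8 s, in which the tool goes at most 62.5 mm and 10.7 degrees, less where a joint would pass 70% of its speed; a pose out of reach is approached as far as the arm can. A call with a gripper value outside its range is refused whole. The fingers move at their own pace and stop on an object; the grip force is fixed at half the most. Time passes only in rows, so rows that repeat a pose let the fingers close. It gives the time, the measured TCP pose, the force, the opening and the grip force at its end, in the units of the state.
- read_state(): the state, without advancing time (a new reading comes with each control period).
- capture(name): name is "scene" or "top" or "wrist"; returns (picture, depth): 480x640x3 uint8, red, green, blue; 480x640 float32, m along the optical axis (not along the pixel's ray), 0 where there is no reading.
- camera_params(name): a dict with "fx", "fy", "cx", "cy" (pixels), "D" ([k1, k2, p1, p2, k3] as OpenCV has them; the pictures are not rectified), "xyz" and "orientation" of the camera in the world. Camera axes: x right, y up, looking along -z (the intrinsics and any distortion apply to the point x, -y, -z); pixel columns grow to the right and rows downward; lengths in m; the calibration is good to about 2 mm. A picture is of the moment at which its call begins: read the wrist's pose just before it. camera_params takes no time and is no camera call; for the wrist camera it gives the pose at the moment of the call.
- hand_in(): hands the job in; it is judged then, once.
The state is a dict: "time_s": time; "joint_positions": joint angles; "qvel": joint speeds; "tau": joint torques, N m; "position": TCP position; "tcp_rot": TCP orientation; "force": force on the tool from outside, world axes, zero at the start; "moment": the same for the moment, N m; "opening": opening from 0.0 (shut) to 1.0 (fully open); "grasp_force": force on a finger pad.
Only numpy, scipy, OpenCV 4.12 (cv2) and the standard library are available. Lean on these libraries where they do the work, as an engineer would, in place of code of your own. Each camera call takes 0.05 s, during which the arm holds its last target. There are 200 camera calls.

## Working session

There is one attempt and no reset: what is moved stays moved. The work goes in short steps, Python scripts to look and compute and a tool call to move; the robot and the scene stay as the last step left them, time stands still between calls to the robot, and variables do not carry over. Pictures are saved under pics/ and viewed, at most 10 in all, crops included, and the job is handed in when it is done.

Besides the shell and the picture viewer there is one more tool, called after "Request:" as a command line: name --argument value ..., lists and objects as JSON in quotes. apply_moves: Moves the arm, as the interface text tells. Its arguments: {"type":"object","properties":{"rows":{"type":"array"}},"required":["rows"]}

```bash
mkdir -p pics; cat > h.py <<'E'
import numpy as np, cv2
from rig import *
def snap(n,f):
    p=camera_params(n); im,d=capture(n); cv2.imwrite(f'pics/{f}.png',im[:,:,::-1]); np.savez(f'pics/{f}.npz',im=im,d=d,**{k:np.array(v) for k,v in p.items()}); return im,d,p
def load(f): return np.load(f'pics/{f}.npz')
def ray(p,u,v):
    K=np.array([[p['fx'],0,p['cx']],[0,p['fy'],p['cy']],[0,0,1]],float)
    q=cv2.undistortPoints(np.array([[[u,v]]],float),K,np.array(p['D'],float))[0,0]
    return np.array(p['orientation']).reshape(3,3)@np.array([q[0],-q[1],-1]),np.array(p['xyz'])
def pt(p,u,v,depth): r,o=ray(p,u,v); return o+r*depth
def atz(p,u,v,z): r,o=ray(p,u,v); return o+r*(z-o[2])/r[2]
E
python3 - <<'E'
from h import *
a=snap('scene','s1'); b=snap('top','t1')
for x in(a,b): print(x[2])
s=read_state(); print(s['position'],s['tcp_rot'],s['force'],s['opening'],s['time_s'])
E
```

```text
{'fx': 479.3062523643068, 'fy': 479.3062523643068, 'cx': 310.72897866079086, 'cy': 240.97384136533995, 'D': array([0.03836609, 0.        , 0.        , 0.        , 0.        ]), 'xyz': array([ 0.95412866, -0.28503579,  0.97403429]), 'orientation': array([[ 0.67746268, -0.63496309,  0.37130337],
       [ 0.73542919,  0.57529648, -0.35801937],
       [ 0.01371956,  0.5156121 ,  0.85671228]])}
{'fx': 563.8907715124581, 'fy': 563.8907715124581, 'cx': 318.817099648568, 'cy': 242.23437612452406, 'D': array([-0.10786034,  0.        ,  0.        ,  0.        ,  0.        ]), 'xyz': array([0.48507689, 0.06388629, 1.35520961]), 'orientation': array([[-0.00153159,  0.99667702, -0.08144062],
       [-0.99989051, -0.00272497, -0.01454424],
       [-0.01471783,  0.08140943,  0.99657207]])}
[ 0.26597746 -0.56490249  0.2466674 ] [[ 9.04827211e-01  4.25778676e-01 -4.86593762e-04]
 [ 4.25778796e-01 -9.04825302e-01  1.89450089e-03]
 [ 3.66355731e-04 -1.92137726e-03 -9.99998087e-01]] [-0.75283819  0.07481803 -0.00946013] 0.9988429596631577 0.1
```

View pics/s1.png

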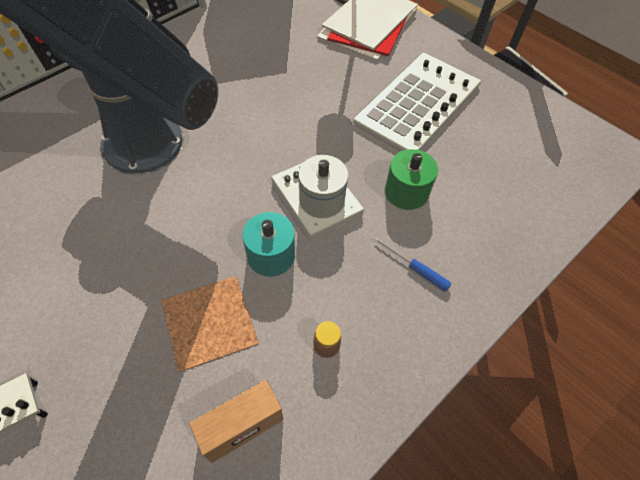

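View pics/t1.png

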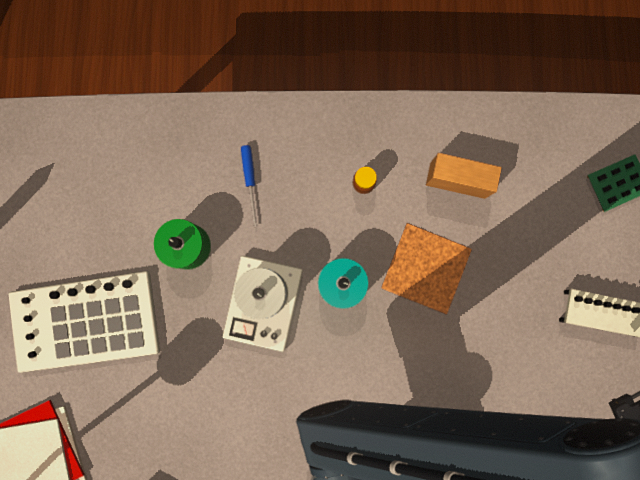

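The lid could be the grey bell on the plinth (top 259,293; scene 323,170), the turquoise bell (top 343,283) or the green bell (top 180,243). By the description it's the grey one on the white plinth. I'll check that in a close crop and measure.

```bash
python3 - <<'E'
from h import *
t=cv2.imread('pics/t1.png')[215:365,210:410]; s=cv2.imread('pics/s1.png')[140:290,230:430]
cv2.imwrite('pics/c1.png',np.vstack([cv2.resize(t,(800//2*1,300),interpolation=2),cv2.resize(s,(400,300),interpolation=2)]) if 0 else np.hstack([cv2.resize(t,(400,300),interpolation=2),cv2.resize(s,(400,300),interpolation=2)]))
p=load('t1');q=load('s1');d=p['d']
for n,u,v,z in [('knob',258,293,.164),('mat',427,267,.004),('teal',343,284,.134),('jar',365,178,.075),('box',465,174,.1)]:
    print(n,atz(p,u,v,z),pt(p,u,v,d[v,u]))
# grey top plane, height-limited cloud from top depth
vv,uu=np.mgrid[240:350:1,215:300:1]
P=np.array([pt(p,u,v,d[v,u]) for v,u in zip(vv.ravel(),uu.ravel()) if d[v,u]>0])
A=P[(P[:,2]>.118)&(P[:,2]<.138)]; print(len(A),A.mean(0),A.min(0),A.max(0)); np.random.seed(0)
c,r=cv2.minEnclosingCircle((A[:,:2]*1000).astype(np.float32)); print(c,r)
T=P[(P[:,2]>.02)&(P[:,2]<.04)]; print(cv2.minAreaRect((T[:,:2]*1000).astype(np.float32)))
im=cv2.cvtColor(p['im'],cv2.COLOR_RGB2HSV); m=(cv2.inRange(im,(5,120,60),(18,255,255)));m[:215]=0;m[320:]=0;m[:,:375]=0;m[:,475:]=0
M=np.array([atz(p,u,v,.004)[:2]*1000 for v,u in np.argwhere(m)],np.float32);print(cv2.minAreaRect(M),len(M))
print(atz(q,323,162,.164))
E
```

```text
knob [0.47519575 0.20990099 0.164     ] [0.47519634 0.20989237 0.16407034]
mat [ 0.53517422 -0.17587917  0.004     ] [ 0.53524849 -0.1762346   0.00199694]
teal [0.49420113 0.02959729 0.134     ] [0.49419804 0.0296089  0.13441358]
jar [ 0.7377443 -0.023966   0.075    ] [ 0.7374716  -0.02387119  0.07638171]
box [ 0.74200129 -0.24957473  0.1       ] [ 0.74198568 -0.24955568  0.10007627]
1898 [0.47480367 0.21105694 0.12760997] [0.42057871 0.15740104 0.11820539] [0.52942379 0.26541437 0.13510178]
(474.1396179199219, 212.44326782226562) 55.874080657958984
((450.56573486328125, 218.08067321777344), (150.01902770996094, 198.72950744628906), 77.4498291015625)
((532.709228515625, -174.15335083007812), (170.25436401367188, 170.64141845703125), 67.969482421875) 4995
[0.47273856 0.21003439 0.164     ]
```

View pics/c1.png

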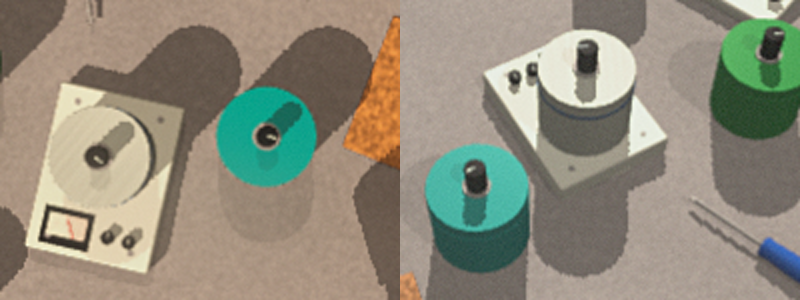

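The crop shows the grey bell with a blue stripe and black knob on the white plinth (top 258,293), so that is the lid. Its axis comes out at about (0.4745, 0.2115) and the plinth rectangle agrees. The mat is at (0.533, -0.174). I'll swing over in two legs.

Request:
apply_moves --rows '[{"x": 50, "y": -43, "z": -12}, {"x": 100, "y": -86, "z": -24}, {"x": 150, "y": -130, "z": -36}, {"x": 200, "y": -173, "z": -48}, {"x": 250, "y": -216, "z": -60}, {"x": 300, "y": -260, "z": -72}, {"x": 343, "y": -297, "z": -83}, {"x": 343, "y": -297, "z": -83}, {"x": 343, "y": -297, "z": -83}, {"x": 343, "y": -297, "z": -83}]'

```text
validation failed for argument at $.ro...
```

```bash
python3 - <<'E'
from h import *
s=read_state(); print(s['time_s'],s['position'],s['joint_positions'],s['force'])
R=np.array(s['tcp_rot']);print(R.round(3)); print(R.T@(np.array([.4745,.2115,.30])-s['position'])*1000)
E
```

```text
0.1 [ 0.26597746 -0.56490249  0.2466674 ] [-7.50278297e+01  3.02734837e+01  8.21497120e+01  1.19959189e-03
  6.76888689e+01 -1.02282768e+01] [-0.75283819  0.07481803 -0.00946013]
[[ 0.905  0.426 -0.   ]
 [ 0.426 -0.905  0.002]
 [ 0.    -0.002 -1.   ]]
[ 519.27212634 -613.82664168  -51.96306538]
```

Request:
apply_moves --rows '[{"x": 50, "y": -43, "z": -12, "rx": 0, "ry": 0, "rz": 0, "claw": 0}, {"x": 100, "y": -86, "z": -24, "rx": 0, "ry": 0, "rz": 0, "claw": 0}, {"x": 150, "y": -130, "z": -36, "rx": 0, "ry": 0, "rz": 0, "claw": 0}, {"x": 200, "y": -173, "z": -48, "rx": 0, "ry": 0, "rz": 0, "claw": 0}, {"x": 250, "y": -216, "z": -60, "rx": 0, "ry": 0, "rz": 0, "claw": 0}, {"x": 300, "y": -260, "z": -72, "rx": 0, "ry": 0, "rz": 0, "claw": 0}, {"x": 343, "y": -297, "z": -83, "rx": 0, "ry": 0, "rz": 0, "claw": 0}, {"x": 343, "y": -297, "z": -83, "rx": 0, "ry": 0, "rz": 0, "claw": 0}]'

```text
time_s: 1.1
position: [0.4506, -0.1476, 0.3311]
tcp_rot: [[0.903, 0.429, 0.001], [0.429, -0.903, 0.0], [0.001, -0.0, -1.0]]
force: [0.3, -0.2, -0.3]
opening: 0.999
grasp_force: 0.0
```

```bash
cat > st.py <<'E'
from h import *
import sys
s=read_state(); print(s['time_s'],s['position'].round(4),s['joint_positions'].round(1),s['force'].round(2),s['opening'],s['grasp_force'])
R=np.array(s['tcp_rot']);print(R.round(3)); print((R.T@(np.array(eval(sys.argv[1]))-s['position'])*1000).round(1))
E
python3 st.py '[.4745,.2115,.30]'
```

```text
1.1 [ 0.4506 -0.1476  0.3311] [-31.7  12.6  96.6   0.   70.8  32.9] [ 0.32 -0.2  -0.25] 0.9989327255736898 0.0
[[ 0.903  0.429  0.001]
 [ 0.429 -0.903  0.   ]
 [ 0.001 -0.    -1.   ]]
[ 175.7 -314.1   31.2]
```

Request:
apply_moves --rows '[{"x": 29, "y": -52, "z": 0, "rx": 0, "ry": 0, "rz": 0, "claw": 0}, {"x": 58, "y": -104, "z": 0, "rx": 0, "ry": 0, "rz": 0, "claw": 0}, {"x": 87, "y": -156, "z": 0, "rx": 0, "ry": 0, "rz": 0, "claw": 0}, {"x": 116, "y": -208, "z": 10, "rx": 0, "ry": 0, "rz": 0, "claw": 0}, {"x": 145, "y": -260, "z": 20, "rx": 0, "ry": 0, "rz": 0, "claw": 0}, {"x": 176, "y": -314, "z": 31, "rx": 0, "ry": 0, "rz": 0, "claw": 0}, {"x": 176, "y": -314, "z": 31, "rx": 0, "ry": 0, "rz": 0, "claw": 0}, {"x": 176, "y": -314, "z": 31, "rx": 0, "ry": 0, "rz": 0, "claw": 0}]'

```text
time_s: 2.1
position: [0.4751, 0.2082, 0.2991]
tcp_rot: [[0.904, 0.427, -0.001], [0.427, -0.904, -0.001], [-0.002, 0.0, -1.0]]
force: [0.4, 0.4, 0.1]
opening: 0.999
grasp_force: 0.0
```

```bash
python3 -c "
from h import *
snap('wrist','w1')"; python3 st.py '[.4745,.2115,.158]'
```

```text
2.15 [0.4754 0.2075 0.2994] [11.2 18.5 93.5 -0.  68.1 76.1] [ 0.45  0.5  -0.15] 1.0022376087401224 0.0
[[ 0.905  0.425 -0.001]
 [ 0.425 -0.905 -0.001]
 [-0.001  0.    -1.   ]]
[  1.   -4.1 141.4]
```

View pics/w1.png

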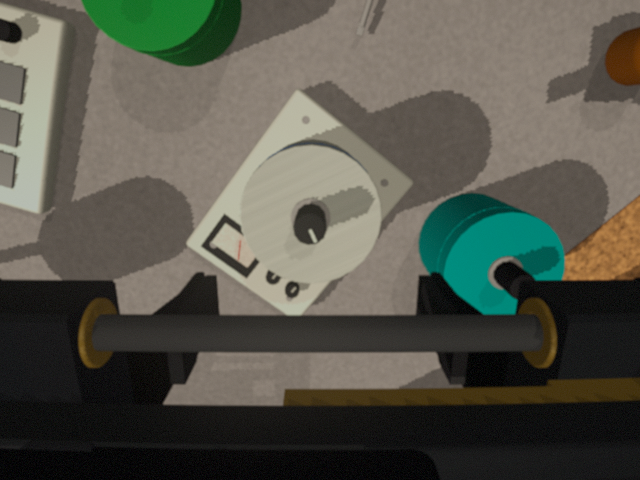

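The wrist picture shows the grey lid centred near (312,213), its knob at (310,224), the turquoise bell at right (495,255). I'll refine the axis from the wrist depth.

```bash
python3 - <<'E'
from h import *
p=load('w1');d=p['d']
P=np.array([pt(p,u,v,d[v,u]) for v in range(85,310,2) for u in range(185,420,2) if d[v,u]>0])
for lo,hi in((.12,.135),(.155,.172)):
    A=P[(P[:,2]>lo)&(P[:,2]<hi)]; print(len(A),np.median(A[:,2]),cv2.minEnclosingCircle((A[:,:2]*1000).astype(np.float32)))
E
```

```text
3581 0.12789815519984893 ((471.8917541503906, 213.36056518554688), 55.98932647705078)
226 0.16388262282355182 ((472.39385986328125, 213.59622192382812), 11.748723983764648)
```

Request:
apply_moves --rows '[{"x": 0, "y": -6, "z": 35, "rx": 0, "ry": 0, "rz": 0, "claw": 0}, {"x": 0, "y": -6, "z": 75, "rx": 0, "ry": 0, "rz": 0, "claw": 0}, {"x": 0, "y": -6, "z": 110, "rx": 0, "ry": 0, "rz": 0, "claw": 0}, {"x": 0, "y": -6, "z": 130, "rx": 0, "ry": 0, "rz": 0, "claw": 0}, {"x": 0, "y": -6, "z": 135, "rx": 0, "ry": 0, "rz": 0, "claw": 0}, {"x": 0, "y": -6, "z": 135, "rx": 0, "ry": 0, "rz": 0, "claw": 0}]'

```text
time_s: 2.9
position: [0.4737, 0.2128, 0.165]
tcp_rot: [[0.906, 0.424, 0.001], [0.424, -0.906, 0.0], [0.001, 0.0, -1.0]]
force: [-0.5, 0.6, -0.2]
opening: 1.002
grasp_force: 0.0
```

```bash
python3 st.py '[.473,.213,.158]'
```

```text
2.9 [0.4737 0.2128 0.165 ] [ 11.9  29.1 101.8  -0.   49.1  76.8] [-0.51  0.61 -0.16] 1.0020752550349412 0.0
[[ 0.906  0.424  0.001]
 [ 0.424 -0.906  0.   ]
 [ 0.001  0.    -1.   ]]
[-0.5 -0.5  7. ]
```

Request:
apply_moves --rows '[{"x": 0, "y": 0, "z": 6, "rx": 0, "ry": 0, "rz": 0, "claw": 60}, {"x": 0, "y": 0, "z": 6, "rx": 0, "ry": 0, "rz": 0, "claw": 120}, {"x": 0, "y": 0, "z": 6, "rx": 0, "ry": 0, "rz": 0, "claw": 170}, {"x": 0, "y": 0, "z": 6, "rx": 0, "ry": 0, "rz": 0, "claw": 255}, {"x": 0, "y": 0, "z": 6, "rx": 0, "ry": 0, "rz": 0, "claw": 255}, {"x": 0, "y": 0, "z": 6, "rx": 0, "ry": 0, "rz": 0, "claw": 255}, {"x": 0, "y": 0, "z": 6, "rx": 0, "ry": 0, "rz": 0, "claw": 255}, {"x": 0, "y": 0, "z": 6, "rx": 0, "ry": 0, "rz": 0, "claw": 255}]'

```text
time_s: 3.9
position: [0.4731, 0.2136, 0.1585]
tcp_rot: [[0.905, 0.426, 0.0], [0.426, -0.905, -0.0], [-0.0, 0.0, -1.0]]
force: [0.5, -0.7, -0.6]
opening: 0.269
grasp_force: 30.0
```

Gripped (23 mm, 30 N). Next, lift straight up.

Request:
apply_moves --rows '[{"x": 0, "y": 0, "z": -6, "rx": 0, "ry": 0, "rz": 0, "claw": 255}, {"x": 0, "y": 0, "z": -20, "rx": 0, "ry": 0, "rz": 0, "claw": 255}, {"x": 0, "y": 0, "z": -40, "rx": 0, "ry": 0, "rz": 0, "claw": 255}, {"x": 0, "y": 0, "z": -60, "rx": 0, "ry": 0, "rz": 0, "claw": 255}, {"x": 0, "y": 0, "z": -80, "rx": 0, "ry": 0, "rz": 0, "claw": 255}, {"x": 0, "y": 0, "z": -100, "rx": 0, "ry": 0, "rz": 0, "claw": 255}, {"x": 0, "y": 0, "z": -120, "rx": 0, "ry": 0, "rz": 0, "claw": 255}, {"x": 0, "y": 0, "z": -140, "rx": 0, "ry": 0, "rz": 0, "claw": 255}, {"x": 0, "y": 0, "z": -155, "rx": 0, "ry": 0, "rz": 0, "claw": 255}, {"x": 0, "y": 0, "z": -160, "rx": 0, "ry": 0, "rz": 0, "claw": 255}]'

```text
time_s: 5.15
position: [0.4733, 0.2139, 0.3199]
tcp_rot: [[0.905, 0.426, 0.002], [0.426, -0.905, 0.0], [0.002, 0.0, -1.0]]
force: [-0.1, 0.5, -2.7]
opening: 0.268
grasp_force: 30.0
```

```bash
python3 -c "
from h import *
snap('scene','s2');p=load('s2');cv2.imwrite('pics/s2c.png',cv2.resize(cv2.imread('pics/s2.png')[60:300,160:480],(640,480)))"; python3 st.py '[.533,-.174,.3]'
```

```text
5.2 [0.4733 0.2138 0.3198] [12.  17.2 91.9  0.  70.8 76.8] [ 0.58 -0.09 -2.98] 0.26437969577802317 29.997253082692623
[[ 0.905  0.426  0.002]
 [ 0.426 -0.905  0.   ]
 [ 0.002  0.    -1.   ]]
[-111.1  376.4   19.7]
```

View pics/s2c.png

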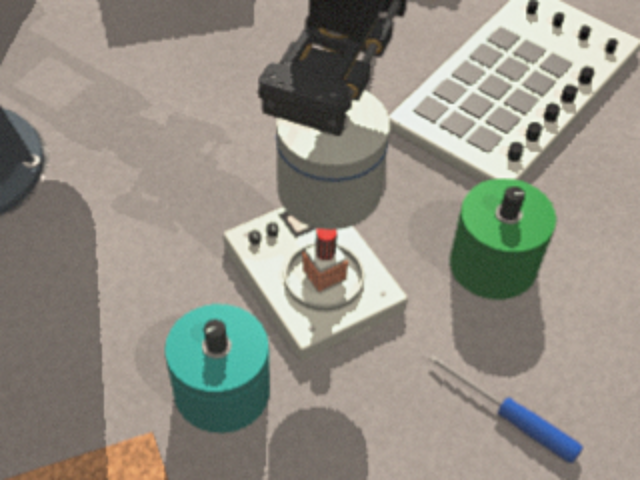

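The lid hangs upright at crop (333,150). The core is still home, with its red grip at (326,243). Now to carry the lid over the turquoise bell (knob top 0.134, rim at 0.19).

Request:
apply_moves --rows '[{"x": -5, "y": 18, "z": 0, "rx": 0, "ry": 0, "rz": 0, "claw": 255}, {"x": -16, "y": 55, "z": 0, "rx": 0, "ry": 0, "rz": 0, "claw": 255}, {"x": -30, "y": 102, "z": 0, "rx": 0, "ry": 0, "rz": 0, "claw": 255}, {"x": -44, "y": 150, "z": 0, "rx": 0, "ry": 0, "rz": 0, "claw": 255}, {"x": -58, "y": 198, "z": 0, "rx": 0, "ry": 0, "rz": 0, "claw": 255}, {"x": -72, "y": 245, "z": 0, "rx": 0, "ry": 0, "rz": 0, "claw": 255}, {"x": -86, "y": 292, "z": 0, "rx": 0, "ry": 0, "rz": 0, "claw": 255}, {"x": -99, "y": 335, "z": 0, "rx": 0, "ry": 0, "rz": 0, "claw": 255}, {"x": -108, "y": 366, "z": 0, "rx": 0, "ry": 0, "rz": 0, "claw": 255}, {"x": -111, "y": 376, "z": 0, "rx": 0, "ry": 0, "rz": 0, "claw": 255}]'

```text
time_s: 6.45
position: [0.532, -0.1764, 0.3174]
tcp_rot: [[0.906, 0.423, -0.002], [0.423, -0.906, 0.0], [-0.002, -0.001, -1.0]]
force: [-0.5, 0.4, -2.5]
opening: 0.269
grasp_force: 30.0
```

Request:
apply_moves --rows '[{"x": 0, "y": 0, "z": 15, "rx": 0, "ry": 0, "rz": 0, "claw": 255}, {"x": 0, "y": 0, "z": 40, "rx": 0, "ry": 0, "rz": 0, "claw": 255}, {"x": 0, "y": 0, "z": 70, "rx": 0, "ry": 0, "rz": 0, "claw": 255}, {"x": 0, "y": 0, "z": 100, "rx": 0, "ry": 0, "rz": 0, "claw": 255}, {"x": 0, "y": 0, "z": 130, "rx": 0, "ry": 0, "rz": 0, "claw": 255}, {"x": 0, "y": 0, "z": 150, "rx": 0, "ry": 0, "rz": 0, "claw": 255}, {"x": 0, "y": 0, "z": 165, "rx": 0, "ry": 0, "rz": 0, "claw": 255}, {"x": 0, "y": 0, "z": 173, "rx": 0, "ry": 0, "rz": 0, "claw": 255}, {"x": 0, "y": 0, "z": 177, "rx": 0, "ry": 0, "rz": 0, "claw": 255}, {"x": 0, "y": 0, "z": 177, "rx": 0, "ry": 0, "rz": 0, "claw": 255}]'

```text
time_s: 7.7
position: [0.5329, -0.1737, 0.1418]
tcp_rot: [[0.905, 0.426, 0.001], [0.426, -0.905, -0.0], [0.0, 0.001, -1.0]]
force: [-0.6, 0.3, -2.3]
opening: 0.263
grasp_force: 30.0
```

Request:
apply_moves --rows '[{"x": 0, "y": 0, "z": 3, "rx": 0, "ry": 0, "rz": 0, "claw": 255}, {"x": 0, "y": 0, "z": 5, "rx": 0, "ry": 0, "rz": 0, "claw": 255}, {"x": 0, "y": 0, "z": 7, "rx": 0, "ry": 0, "rz": 0, "claw": 255}, {"x": 0, "y": 0, "z": 8, "rx": 0, "ry": 0, "rz": 0, "claw": 255}, {"x": 0, "y": 0, "z": 9, "rx": 0, "ry": 0, "rz": 0, "claw": 255}, {"x": 0, "y": 0, "z": 9, "rx": 0, "ry": 0, "rz": 0, "claw": 255}]'

```text
time_s: 8.45
position: [0.5327, -0.1738, 0.1325]
tcp_rot: [[0.905, 0.426, 0.0], [0.426, -0.905, -0.0], [0.0, 0.0, -1.0]]
force: [-0.4, 0.5, -2.7]
opening: 0.265
grasp_force: 30.0
```

Request:
apply_moves --rows '[{"x": 0, "y": 0, "z": 0.5, "rx": 0, "ry": 0, "rz": 0, "claw": 255}, {"x": 0, "y": 0, "z": 1, "rx": 0, "ry": 0, "rz": 0, "claw": 255}, {"x": 0, "y": 0, "z": 1, "rx": 0, "ry": 0, "rz": 0, "claw": 255}]'

```text
time_s: 8.82
position: [0.5328, -0.1739, 0.1324]
tcp_rot: [[0.905, 0.426, 0.001], [0.426, -0.905, -0.001], [0.0, 0.001, -1.0]]
force: [-1.4, 0.7, 5.8]
opening: 0.269
grasp_force: 30.0
```

Contact is confirmed: the force went from -2.7 N to +5.8 N. Release now.

Request:
apply_moves --rows '[{"x": 0, "y": 0, "z": 0.5, "rx": 0, "ry": 0, "rz": 0, "claw": 180}, {"x": 0, "y": 0, "z": 0.5, "rx": 0, "ry": 0, "rz": 0, "claw": 120}, {"x": 0, "y": 0, "z": 0.5, "rx": 0, "ry": 0, "rz": 0, "claw": 60}, {"x": 0, "y": 0, "z": 0.5, "rx": 0, "ry": 0, "rz": 0, "claw": 0}, {"x": 0, "y": 0, "z": 0.5, "rx": 0, "ry": 0, "rz": 0, "claw": 0}, {"x": 0, "y": 0, "z": -20, "rx": 0, "ry": 0, "rz": 0, "claw": 0}, {"x": 0, "y": 0, "z": -60, "rx": 0, "ry": 0, "rz": 0, "claw": 0}, {"x": 0, "y": 0, "z": -110, "rx": 0, "ry": 0, "rz": 0, "claw": 0}, {"x": 0, "y": 0, "z": -160, "rx": 0, "ry": 0, "rz": 0, "claw": 0}, {"x": 0, "y": 0, "z": -160, "rx": 0, "ry": 0, "rz": 0, "claw": 0}]'

```text
time_s: 10.07
position: [0.5351, -0.1749, 0.2962]
tcp_rot: [[0.905, 0.426, 0.009], [0.426, -0.905, -0.005], [0.006, 0.009, -1.0]]
force: [0.2, -0.5, -0.9]
opening: 0.996
grasp_force: 0.0
```

```bash
python3 -c "
from h import *
snap('scene','s3')"; python3 st.py '[.4735,.2128,.25]'
```

```text
10.125 [ 0.5335 -0.1741  0.2936] [-29.5  22.2  88.4  -0.   69.1  35.3] [-0.58  0.05 -0.9 ] 0.9953564659448384 0.0
[[ 0.905  0.426  0.004]
 [ 0.426 -0.905 -0.002]
 [ 0.003  0.004 -1.   ]]
[ 110.4 -375.8   42.4]
```

View pics/s3.png

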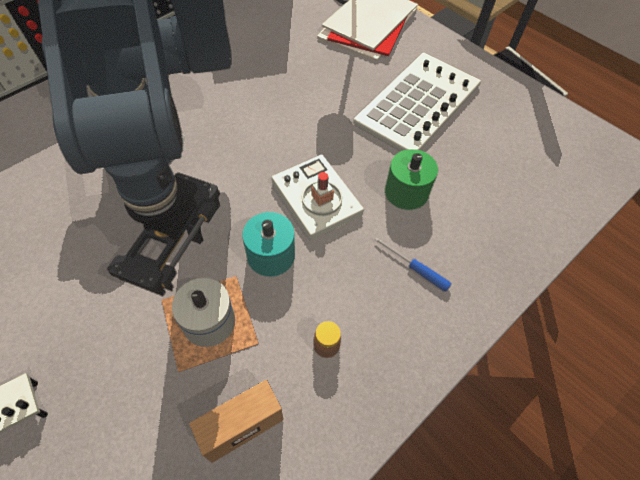

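The lid stands knob up on the mat at (203,310) and the core is home in the unit (323,185). Moving over the core.

Request:
apply_moves --rows '[{"x": 8, "y": -28, "z": 0, "rx": 0, "ry": 0, "rz": 0, "claw": 0}, {"x": 24, "y": -80, "z": 0, "rx": 0, "ry": 0, "rz": 0, "claw": 0}, {"x": 40, "y": -135, "z": 0, "rx": 0, "ry": 0, "rz": 0, "claw": 0}, {"x": 56, "y": -190, "z": 0, "rx": 0, "ry": 0, "rz": 0, "claw": 0}, {"x": 72, "y": -245, "z": 10, "rx": 0, "ry": 0, "rz": 0, "claw": 0}, {"x": 88, "y": -300, "z": 20, "rx": 0, "ry": 0, "rz": 0, "claw": 0}, {"x": 102, "y": -350, "z": 30, "rx": 0, "ry": 0, "rz": 0, "claw": 0}, {"x": 110, "y": -376, "z": 42, "rx": 0, "ry": 0, "rz": 0, "claw": 0}, {"x": 110, "y": -376, "z": 42, "rx": 0, "ry": 0, "rz": 0, "claw": 0}, {"x": 110, "y": -376, "z": 42, "rx": 0, "ry": 0, "rz": 0, "claw": 0}]'

```text
time_s: 11.38
position: [0.4718, 0.2127, 0.2487]
tcp_rot: [[0.905, 0.426, -0.002], [0.426, -0.905, -0.001], [-0.002, 0.0, -1.0]]
force: [-0.3, 0.2, -0.3]
opening: 1.005
grasp_force: 0.0
```

```bash
python3 -c "
from h import *
snap('wrist','w2'); snap('top','t2')
for f,b in(('w2',(60,320,160,440)),('t2',(240,350,215,305))):
  p=load(f);d=p['d'];h=cv2.cvtColor(p['im'],cv2.COLOR_RGB2HSV)
  P=np.array([pt(p,u,v,d[v,u]) for v in range(b[0],b[1]) for u in range(b[2],b[3]) if d[v,u]>0])
  for lo,hi in((.115,.125),(.074,.085),(.036,.048)):
    A=P[(P[:,2]>lo)&(P[:,2]<hi)]
    if len(A): X=(A[:,:2]*1000).astype(np.float32);print(f,len(A),np.median(A[:,2]).round(4),cv2.minEnclosingCircle(X),cv2.minAreaRect(X))
a=cv2.imread('pics/t2.png')[240:350,200:310];cv2.imwrite('pics/c2.png',np.hstack([cv2.imread('pics/w2.png')[:400,:500],cv2.resize(a,(300,400))]))
"; python3 st.py '[.4735,.2128,.112]'
```

```text
w2 940 0.1197 ((472.0906982421875, 213.7433319091797), 12.46339225769043) ((472.5346984863281, 213.74058532714844), (23.189388275146484, 24.075889587402344), 24.594970703125)
w2 883 0.0797 ((473.8494567871094, 214.48831176757812), 24.383237838745117) ((473.9275207519531, 213.39120483398438), (35.9725341796875, 37.161678314208984), 80.96858978271484)
w2 2263 0.0416 ((443.367919921875, 209.4335174560547), 77.87995147705078) ((446.1943359375, 218.4920654296875), (97.30176544189453, 150.05323791503906), 79.59876251220703)
t2 10 0.0793 ((483.543701171875, 196.48178100585938), 6.904394149780273) ((484.1365661621094, 193.69696044921875), (13.807631492614746, 5.857074737548828), 12.018183708190918)
t2 63 0.0402 ((421.5, 228.02603149414062), 78.07937622070312) ((405.0242614746094, 209.751220703125), (104.11665344238281, 147.92669677734375), 50.00251388549805)
11.475 [0.4724 0.2122 0.2494] [11.8 21.9 97.2 -0.  61.  76.7] [-0.6  -0.15  0.01] 0.9947966911766513 0.0
[[ 0.906  0.424 -0.   ]
 [ 0.424 -0.906 -0.   ]
 [-0.     0.    -1.   ]]
[ 1.200e+00 -1.000e-01  1.374e+02]
```

View pics/c2.png

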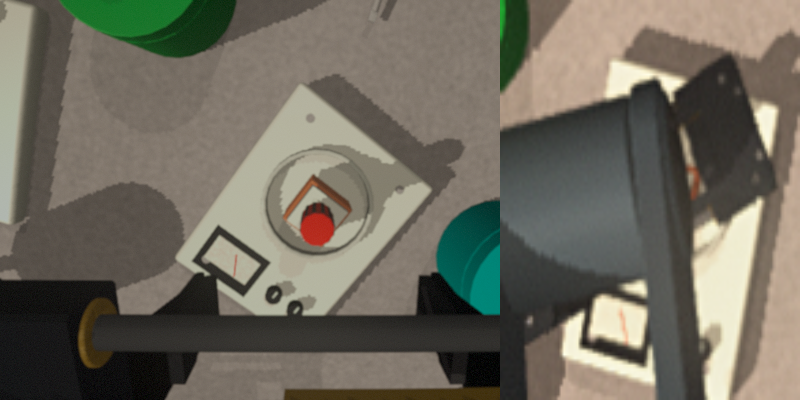

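The core's red grip top is at wrist (317,227). It measures (0.4725, 0.2137) at z 0.120, as it should. Going down around it with the jaws open.

Request:
apply_moves --rows '[{"x": 0.5, "y": -1, "z": 30, "rx": 0, "ry": 0, "rz": 0, "claw": 0}, {"x": 0.5, "y": -1, "z": 65, "rx": 0, "ry": 0, "rz": 0, "claw": 0}, {"x": 0.5, "y": -1, "z": 100, "rx": 0, "ry": 0, "rz": 0, "claw": 0}, {"x": 0.5, "y": -1, "z": 122, "rx": 0, "ry": 0, "rz": 0, "claw": 0}, {"x": 0.5, "y": -1, "z": 132, "rx": 0, "ry": 0, "rz": 0, "claw": 60}, {"x": 0.5, "y": -1, "z": 137, "rx": 0, "ry": 0, "rz": 0, "claw": 120}, {"x": 0.5, "y": -1, "z": 137, "rx": 0, "ry": 0, "rz": 0, "claw": 150}, {"x": 0.5, "y": -1, "z": 137, "rx": 0, "ry": 0, "rz": 0, "claw": 170}, {"x": 0.5, "y": -1, "z": 137, "rx": 0, "ry": 0, "rz": 0, "claw": 170}]'

```text
time_s: 12.6
position: [0.4725, 0.2146, 0.1132]
tcp_rot: [[0.905, 0.426, 0.001], [0.426, -0.905, 0.0], [0.001, 0.0, -1.0]]
force: [-1.0, 0.3, -0.1]
opening: 0.512
grasp_force: 0.0
```

```bash
python3 -c "
from h import *
for i in range(4): capture('wrist')
s=read_state()
print(s['force'],s['moment'])"
python3 st.py '[.4727,.2137,.112]'
```

```text
[ 0.34585499  0.09306727 -0.46315449] [-0.04006519  0.07545436 -0.00834316]
12.8 [0.4722 0.2146 0.1128] [ 12.1  34.1 104.   -0.   41.9  76.9] [ 0.35  0.09 -0.46] 0.36589647893890975 0.0
[[ 0.905  0.426  0.   ]
 [ 0.426 -0.905  0.   ]
 [ 0.     0.    -1.   ]]
[0.1 1.  0.8]
```

Request:
apply_moves --rows '[{"x": 0, "y": 1, "z": 0, "rx": 0, "ry": 0, "rz": 0, "claw": 175}, {"x": 0, "y": 1, "z": 0, "rx": 0, "ry": 0, "rz": 0, "claw": 178}, {"x": 0, "y": 1, "z": 0, "rx": 0, "ry": 0, "rz": 0, "claw": 180}, {"x": 0, "y": 1, "z": 0, "rx": 0, "ry": 0, "rz": 0, "claw": 180}]'

```text
time_s: 13.3
position: [0.4726, 0.2136, 0.1125]
tcp_rot: [[0.905, 0.426, -0.0], [0.426, -0.905, 0.0], [-0.0, -0.0, -1.0]]
force: [0.1, -0.8, -0.2]
opening: 0.293
grasp_force: 0.0
```

Request:
apply_moves --rows '[{"x": 0, "y": 0, "z": 0, "rx": 0, "ry": 0, "rz": 0, "claw": 182}, {"x": 0, "y": 0, "z": 0, "rx": 0, "ry": 0, "rz": 0, "claw": 183}, {"x": 0, "y": 0, "z": 0, "rx": 0, "ry": 0, "rz": 0, "claw": 184}]'

```text
time_s: 13.68
position: [0.4726, 0.2135, 0.1126]
tcp_rot: [[0.905, 0.426, 0.0], [0.426, -0.905, -0.0], [-0.0, 0.0, -1.0]]
force: [0.4, 0.0, 0.1]
opening: 0.276
grasp_force: 0.2
```

Request:
apply_moves --rows '[{"x": 0, "y": 0, "z": 0, "rx": 0, "ry": 0, "rz": 0, "claw": 185}, {"x": 0, "y": 0, "z": 0, "rx": 0, "ry": 0, "rz": 0, "claw": 186}, {"x": 0, "y": 0, "z": 0, "rx": 0, "ry": 0, "rz": 0, "claw": 186}]'

```text
time_s: 14.05
position: [0.4727, 0.2135, 0.1126]
tcp_rot: [[0.905, 0.426, 0.0], [0.426, -0.905, -0.0], [0.0, 0.0, -1.0]]
force: [0.8, -1.0, 0.5]
opening: 0.274
grasp_force: 7.0
```

Both pads are touching with next to no side force, so it is centred. Grip fully.

Request:
apply_moves --rows '[{"x": 0, "y": 0, "z": 0, "rx": 0, "ry": 0, "rz": 0, "claw": 188}, {"x": 0, "y": 0, "z": 0, "rx": 0, "ry": 0, "rz": 0, "claw": 195}, {"x": 0, "y": 0, "z": 0, "rx": 0, "ry": 0, "rz": 0, "claw": 220}, {"x": 0, "y": 0, "z": 0, "rx": 0, "ry": 0, "rz": 0, "claw": 220}]'

```text
time_s: 14.55
position: [0.4726, 0.2135, 0.1126]
tcp_rot: [[0.905, 0.426, 0.0], [0.426, -0.905, 0.0], [0.0, 0.0, -1.0]]
force: [0.9, -0.4, -0.2]
opening: 0.267
grasp_force: 30.0
```

Request:
apply_moves --rows '[{"x": 0, "y": 0, "z": -1, "rx": 0, "ry": 0, "rz": 0, "claw": 220}, {"x": 0, "y": 0, "z": -3, "rx": 0, "ry": 0, "rz": 0, "claw": 220}, {"x": 0, "y": 0, "z": -5, "rx": 0, "ry": 0, "rz": 0, "claw": 220}, {"x": 0, "y": 0, "z": -7, "rx": 0, "ry": 0, "rz": 0, "claw": 220}, {"x": 0, "y": 0, "z": -9, "rx": 0, "ry": 0, "rz": 0, "claw": 220}, {"x": 0, "y": 0, "z": -10, "rx": 0, "ry": 0, "rz": 0, "claw": 220}]'

```text
time_s: 15.3
position: [0.4726, 0.2136, 0.1227]
tcp_rot: [[0.905, 0.426, 0.0], [0.426, -0.905, 0.0], [0.0, 0.0, -1.0]]
force: [-0.5, -0.3, -1.3]
opening: 0.265
grasp_force: 30.0
```

Side force is still tiny. Draw the remaining 14 mm.

Request:
apply_moves --rows '[{"x": 0, "y": 0, "z": -2, "rx": 0, "ry": 0, "rz": 0, "claw": 220}, {"x": 0, "y": 0, "z": -4, "rx": 0, "ry": 0, "rz": 0, "claw": 220}, {"x": 0, "y": 0, "z": -6, "rx": 0, "ry": 0, "rz": 0, "claw": 220}, {"x": 0, "y": 0, "z": -8, "rx": 0, "ry": 0, "rz": 0, "claw": 220}, {"x": 0, "y": 0, "z": -10, "rx": 0, "ry": 0, "rz": 0, "claw": 220}, {"x": 0, "y": 0, "z": -12, "rx": 0, "ry": 0, "rz": 0, "claw": 220}, {"x": 0, "y": 0, "z": -13, "rx": 0, "ry": 0, "rz": 0, "claw": 220}, {"x": 0, "y": 0, "z": -14, "rx": 0, "ry": 0, "rz": 0, "claw": 220}, {"x": 0, "y": 0, "z": -14, "rx": 0, "ry": 0, "rz": 0, "claw": 220}, {"x": 0, "y": 0, "z": -14, "rx": 0, "ry": 0, "rz": 0, "claw": 220}]'

```text
time_s: 16.55
position: [0.4726, 0.2136, 0.1365]
tcp_rot: [[0.905, 0.426, -0.0], [0.426, -0.905, -0.0], [-0.0, -0.0, -1.0]]
force: [-0.1, -0.2, -2.2]
opening: 0.263
grasp_force: 30.0
```

Request:
apply_moves --rows '[{"x": 0, "y": 0, "z": 0, "rx": 0, "ry": 0, "rz": 0, "claw": 220}, {"x": 0, "y": 0, "z": 0, "rx": 0, "ry": 0, "rz": 0, "claw": 220}, {"x": 0, "y": 0, "z": 0, "rx": 0, "ry": 0, "rz": 0, "claw": 220}, {"x": 0, "y": 0, "z": 0, "rx": 0, "ry": 0, "rz": 0, "claw": 220}]'

```text
time_s: 17.05
position: [0.4726, 0.2135, 0.1365]
tcp_rot: [[0.905, 0.426, 0.0], [0.426, -0.905, -0.0], [0.0, 0.0, -1.0]]
force: [-0.0, 0.4, -1.4]
opening: 0.266
grasp_force: 30.0
```

```bash
python3 -c "
from h import *
snap('scene','s4');a=cv2.imread('pics/s4.png');cv2.imwrite('pics/s4c.png',np.hstack([cv2.resize(a[140:240,270:370],(400,400),interpolation=2),cv2.resize(a[230:430,140:340],(400,400))]))"; python3 st.py '[.4727,.2137,.1366]'
```

```text
17.1 [0.4726 0.2136 0.1365] [ 12.   31.8 103.1   0.   45.1  76.8] [-0.03  0.04 -1.1 ] 0.26889943652395776 29.99961087014526
[[ 0.905  0.426 -0.   ]
 [ 0.426 -0.905  0.   ]
 [-0.    -0.    -1.   ]]
[ 0.2 -0.1 -0.1]
```

View pics/s4c.png

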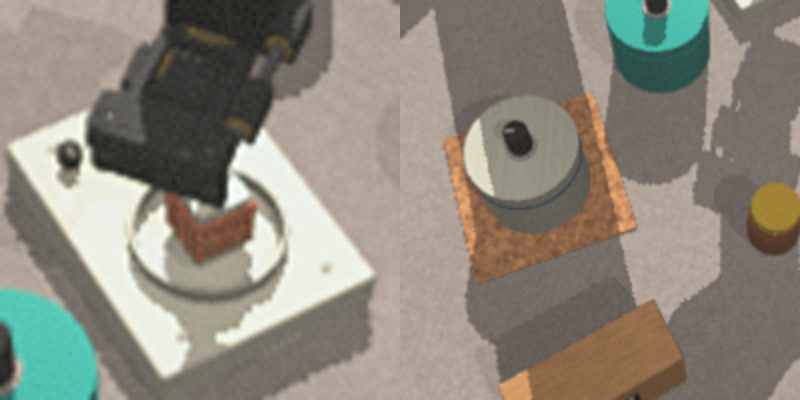

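The gripper hides the band in this view. The arm rose 23.9 mm after gripping, and the tool carries about 1.1–1.4 N, which fits the core's weight, at a steady 30 N grip with no side force. The lid stands on the mat at (520,150). Handing in.

```bash
python3 -c "
from rig import hand_in
print(hand_in())"
```

```text
the job is handed in; nothing more can be done
None
```

I handed the job in at about 17 s: the lid stands knob up on the mat, and the gripper holds the core drawn up 24 mm by arm travel. The gripper hid the yellow band, so I didn't see it at the mouth. `hand_in()` returned no verdict.

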